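# Roll the border inlay of a zither flush

## Robot

A 6-joint arm with a two-finger parallel gripper is mounted at the origin on the work surface. World frame = base frame: x ahead of the robot, y to its left, z up, the work surface at z = 0. Lengths are in m, angles in degrees, forces in N, time in s.
With the tool pointing down it reaches from about 0.325 to 0.85 m from the base axis. Payload 15.5 kg.
Tool frame: the origin (TCP) lies midway between the tips of the shut fingers; the grasp point (between the pads) lies 19 mm behind it; z points along the fingers, y is the line along which they close (so a half turn about z gives the same grasp; the last joint's range is limited). The gripper opens to 91 mm and grips with 3 to 60 N. Pads are 32 mm wide; open, the fingers measure 118 mm over their backs; the gripper's body (76 mm by 178 mm) begins 60 mm behind the grasp point.
Start: joints at [-79.899, 28.281, 77.091, -0, 74.628, -5.472], TCP at [0.168, -0.602, 0.214] pointing down, gripper open.
Joint ranges: [-166.48, 166.48], [-47.26, 123.95], [12.59, 153.08], [-70.14, 250.14], [6.76, 159.57], [-176.63, 176.63]. Speed limits (degrees/s): [108.29, 108.29, 147.25, 172.46, 172.46, 172.46].

## Interface

Orientations are given as a 3x3 rotation matrix whose columns are the frame's x, y, z axes.
In Python, from bench import ctrl gives the robot as it stands. The module is installed in compiled form; this text tells all that it offers. Calls block until the motion is done:
- ctrl.goto(position, orientation): joint-space move of the TCP to a pose.
- ctrl.move_l(position, vel=0.15, ori=None, contact_N=None): straight line of the TCP; ori=None keeps the orientation; vel is the mean speed in m/s. With contact_N (N) it stops when the force on the tool has changed by that much, and returns True; else False.
- ctrl.movej(angles): joint-space move.
- ctrl.command_gripper(opening): opening from 0.0 (shut) to 1.0 (fully open); the grip force is fixed at half the most; returns when the fingers have stopped.
- ctrl.sleep(seconds).
- ctrl.ik(position, orientation): joint angles nearest the present ones, or None.
- ctrl.read_camera(name): name is "scene" or "top" or "wrist"; returns the picture (384x512x3 uint8, blue, green, red); there is no depth.
- ctrl.camera_params(name): a dict with "fx", "fy", "cx", "cy" (pixels), "pose" (4x4, takes a point from camera to world coordinates); the wrist camera has in their place "T_tool_cam" (4x4, takes a point from camera to tool coordinates, whose origin is the TCP and whose axes are the flange's). Camera axes: x right, y up, looking along -z (the intrinsics and any distortion apply to the point x, -y, -z); pixel columns grow to the right and rows downward; lengths in m; the calibration is good to about 2 mm. A picture is of the moment at which its call begins: read the wrist's pose just before it. camera_params takes no time and is no camera call.
A pose or a line that the arm cannot do raises ctrl.MotionError and nothing moves.
- ctrl.sign_off(): hands the job in; it is judged then, once.
Readings, each from a call of its own:
- ctrl.current_t(): time.
- ctrl.current_q(): joint angles.
- ctrl.current_dq(): joint speeds.
- ctrl.current_effort(): joint torques, N m.
- ctrl.current_tool_pos(): TCP position.
- ctrl.current_eef_rot(): TCP orientation.
- ctrl.current_contact_force(): force on the tool from outside, world axes, zero at the start.
- ctrl.current_wrist_torque(): the same for the moment, N m.
- ctrl.current_grip_width(): opening from 0.0 (shut) to 1.0 (fully open).
- ctrl.current_grasp_force(): force on a finger pad.
Only numpy, scipy, OpenCV 4.12 (cv2) and the standard library are available. Lean on these libraries where they do the work, as an engineer would, in place of code of your own. Each camera call takes 0.05 s, during which the arm holds its last target. There are 200 camera calls.

## Task

Take the hand roller out of its stand and roll it along the row of inlay blocks that still stand proud at the edge of the zither, pressing firmly enough to seat every block flush with the top, but never harder than about 30 newtons, because the thin top would crack. Only the roller may touch the instrument. Then hang the roller back in its stand, upright, and let go; leave the glue jar, the brass finger plane and the green caliper where they are.

Things in the scene. Friction and masses are not known exactly. Their poses are not given: they have to be found in the camera images.
- workboard: Fixed base, 210 x 430 mm (local y), of a tilting work board with a box zither (180 x 380 mm, flat top). Origin: centre of the underside. It is hinged at the +y end and propped at the -y end at an unreported slope of 0 to 0.12 rad; level, the top is 65 mm above the bench; the propped end rises to 112 mm, with bridges 10 mm higher. The proud row is on the robot's side. The rigid top cracks at 35 N.
- strip_left (a point): End of the proud stretch at the hinge end (local +y, beside block 1), on the border's centre line at the flat top's height, as it lies with the board level; the board's slope raises it by 93 mm x slope (0 to 11 mm) and shifts it 54 mm x slope towards the hinge. Blocks stand up to 4 mm above the flat top.
- strip_mid (a point): Middle of the proud stretch (8 blocks, 224 mm, along local y), between blocks 4 and 5, at the flat top's height with the board level; the slope raises it by 205 mm x slope (0 to 25 mm). Each block is 28 mm long, 16 mm wide, tight in its glued channel: it sinks only under more than about 13 N, at about 8 mm/s per newton above that, and stays where it is left.
- strip_right (a point): End of the proud stretch at the jack end (local -y, beside block 8), likewise with the board level; the slope raises it by 317 mm x slope (0 to 38 mm).
- block1 (a joint): Inlay block 1 (pale maple), number 1 of 8 counted from strip_left to strip_right: how far it has gone down into the channel, m. 0 = standing 4 mm proud of the top, 0.004 = fully home, its top flush with the instrument's top.
- block2 (a joint): Inlay block 2 (dark walnut), number 2 of 8 counted from strip_left to strip_right: how far it has gone down into the channel, m. 0 = standing 4 mm proud of the top, 0.004 = fully home, its top flush with the instrument's top.
- block3 (a joint): Inlay block 3 (pale maple), number 3 of 8 counted from strip_left to strip_right: how far it has gone down into the channel, m. 0 = standing 4 mm proud of the top, 0.004 = fully home, its top flush with the instrument's top.
- block4 (a joint): Inlay block 4 (dark walnut), number 4 of 8 counted from strip_left to strip_right: how far it has gone down into the channel, m. 0 = standing 4 mm proud of the top, 0.004 = fully home, its top flush with the instrument's top.
- block5 (a joint): Inlay block 5 (pale maple), number 5 of 8 counted from strip_left to strip_right: how far it has gone down into the channel, m. 0 = standing 4 mm proud of the top, 0.004 = fully home, its top flush with the instrument's top.
- block6 (a joint): Inlay block 6 (dark walnut), number 6 of 8 counted from strip_left to strip_right: how far it has gone down into the channel, m. 0 = standing 4 mm proud of the top, 0.004 = fully home, its top flush with the instrument's top.
- block7 (a joint): Inlay block 7 (pale maple), number 7 of 8 counted from strip_left to strip_right: how far it has gone down into the channel, m. 0 = standing 4 mm proud of the top, 0.004 = fully home, its top flush with the instrument's top.
- block8 (a joint): Inlay block 8 (dark walnut), number 8 of 8 counted from strip_left to strip_right: how far it has gone down into the channel, m. 0 = standing 4 mm proud of the top, 0.004 = fully home, its top flush with the instrument's top.
- roller: Hand roller, about 0.36 kg, upright. Black hard wheel, diameter 44, 28 mm wide, in a steel fork; flat steel shoulder plate 64 (local x) x 30 mm, its underside 50 mm up; square wooden handle 28 x 28 mm from 64 to 138 mm up. Origin: the wheel's lowest point; z up the handle; x along the axle, so it rolls along y. Same when turned half round. Starts hanging in the stand, axes along the stand's.
- wheel (a joint): Turn of the roller's wheel about its axle, rad; 0 at the start, turns freely both ways (rolling 22 mm turns it 1 rad).
- stand: Wooden stand fixed to the bench, origin at the centre of its underside: dark base 84 (local x) x 90 mm, 10 mm thick; two pale upright walls, each 70 mm long along local y, from 22 to 34 mm either side of the middle in x, tops 64 mm above the bench. The fork and wheel (44 mm long, 35 mm wide, 41 mm over the axle caps) hang between the walls; the shoulder plate rests on their tops.
- stand_seat (a point): Where the roller's origin (lowest point of the wheel) lies when it hangs in the stand: 14 mm above the bench, on the stand's middle.
- glue_jar: Cream glue jar with a yellow lid, diameter 68 mm, 85 mm tall, standing on the bench; origin at the centre of its underside. Leave alone.
- finger_plane: Small brass finger plane, 26 x 60 mm, 40 mm tall, standing on the bench; origin at the centre of its underside. Leave alone.
- caliper: Green thickness caliper, a flat U-shaped frame about 92 x 310 mm and 25 mm tall, lying on the bench beyond the zither; origin on the bench under the middle of its dial-side arm. Leave alone.
Mind the look-alikes: they are no part of the job. What is shaped like the roller but red is not meant. Of the things that look like the stand, take the one that is nearest to the robot's base at the start.

How it is judged (in metres and radians):
On the way, in this order (a step that is already met when the one before it is completed fails the run):
1. the roller is lifted clear of its stand (z of roller in the frame of stand_seat above 0.03 m), for 0.1 s.
2. the wheel has rolled at least 3 rad (66 mm) and bears on the instrument with more than 5 N (contact force between roller and workboard above 5 N and (value of joint wheel above 3 rad or value of joint wheel below -3 rad)), for 0.05 s.
3. all eight blocks are flush (within 1.5 mm) (value of joint each of block1, block2, block3, block4, block5, block6, block7, block8 above 0.0025 m), for 0.1 s.
At the end, for the whole second after the job is handed in: All eight blocks are within 1.5 mm of flush; the roller hangs upright in its stand by its shoulder plate (within 25 mm of the seat sideways, 6 mm in height, tilted under 0.1 rad) and is at rest, released (all of step 3 and z of roller in the frame of stand_seat between -0.006 and 0.006 m and horizontal distance between roller and stand_seat below 0.025 m and angle between roller's own z axis and vertical below 0.1 rad and linear speed of roller below 0.02 m/s); the robot touches nothing.
It fails at once if the roller bears on the instrument with more than 35 N (contact force between roller and workboard above 35 N).
It fails at once if the gripper or arm touches the instrument (contact force between any of the arm, the fingers and workboard above 1 N).
It fails at once if the glue jar is moved more than 20 mm (distance of glue_jar from where it was at the start of the episode above 0.02 m).
It fails at once if the finger plane is moved more than 20 mm (distance of finger_plane from where it was at the start of the episode above 0.02 m).
It fails at once if the caliper is moved more than 20 mm (distance of caliper from where it was at the start of the episode above 0.02 m).
It also fails if it takes over 70 s, if anything falls off the work surface, if the arm or the gripper's body presses on something with over 40 N, if the wrist force passes 120 N, or if a joint passes its speed limit or range.

## Working session

There is one attempt and no reset: what is moved stays moved. The work goes in short steps, each a Python script; the robot and the scene stay as the last script left them, time stands still between calls to the robot, and variables do not carry over. Pictures are saved under pics/ and viewed, at most 10 in all, crops included, and the job is handed in when it is done.

```bash
mkdir -p pics; ls; python3 - <<'E'
from bench import ctrl
import cv2, numpy as np
np.set_printoptions(precision=4,suppress=True)
for n in("scene","top","wrist"):
    im=ctrl.read_camera(n); cv2.imwrite(f"pics/{n}0.png",im); print(n,ctrl.camera_params(n))
print(ctrl.current_t(),ctrl.current_tool_pos(),ctrl.current_eef_rot())
a=cv2.imread("pics/scene0.png");b=cv2.imread("pics/top0.png")
E
```

```text
pics
scene {'fx': 419.8247823378491, 'fy': 419.8247823378491, 'cx': 255.55368162464762, 'cy': 192.51249443255733, 'pose': array([[ 0.6804, -0.5971,  0.4247,  1.199 ],
       [ 0.7328,  0.5591, -0.3878, -0.6394],
       [-0.0059,  0.5751,  0.818 ,  1.249 ],
       [ 0.    ,  0.    ,  0.    ,  1.    ]])}
top {'fx': 486.26493301226714, 'fy': 486.26493301226714, 'cx': 254.10441676553123, 'cy': 186.78713347478345, 'pose': array([[ 0.0019,  0.9968, -0.0794,  0.4754],
       [-1.    ,  0.0018, -0.0016, -0.0576],
       [-0.0015,  0.0794,  0.9968,  1.4574],
       [ 0.    ,  0.    ,  0.    ,  1.    ]])}
wrist {'fx': 276.3559409304899, 'fy': 276.3559409304899, 'cx': 254.24270098083474, 'cy': 192.5638707912384, 'T_tool_cam': array([[-0.0008,  0.9676,  0.2525,  0.0715],
       [ 1.    ,  0.0007,  0.0001,  0.0001],
       [-0.0001,  0.2525, -0.9676, -0.1713],
       [ 0.    ,  0.    ,  0.    ,  1.    ]])}
0.15 [ 0.1677 -0.6018  0.2135] [[ 0.9633  0.2685 -0.0002]
 [ 0.2685 -0.9633  0.0009]
 [ 0.0001 -0.001  -1.    ]]
```

View pics/scene0.png

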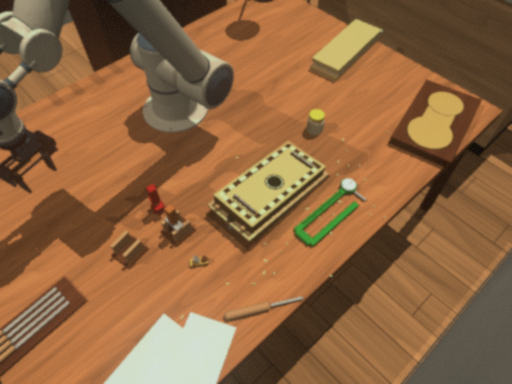

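View pics/top0.png

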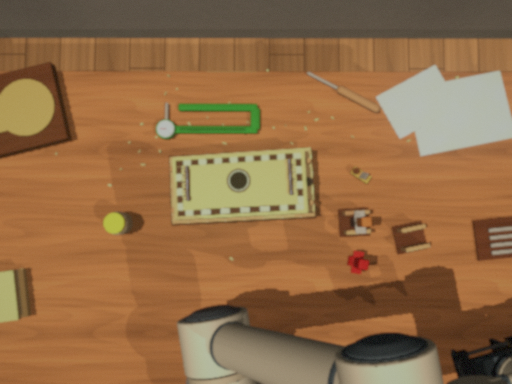

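The scene view shows the roller in a stand at (177,226), an empty look-alike stand at (127,248) and a red roller-shaped thing at (156,200). In the top view these are at (357,222), (411,237) and (358,262). The zither is at top (243,186) with its near row at row ~213, the jar at (116,223), the plane at (361,174) and the caliper at (210,120).

Roller candidates are the black/steel one at top (357,222) and the red one at (358,262), so I choose the black one. Stand candidates are (357,222) and (411,237). The first is nearer the base and holds the roller, so I choose it. Next is a close crop to check this.

```bash
python3 - <<'E'
import cv2, numpy as np
a=cv2.imread("pics/scene0.png");b=cv2.imread("pics/top0.png")
c1=cv2.resize(b[195:270,325:425],None,fx=4,fy=4,interpolation=cv2.INTER_CUBIC)
c2=cv2.resize(a[175:250,130:230],None,fx=4,fy=4,interpolation=cv2.INTER_CUBIC)
c3=cv2.resize(b[140:230,160:325],(800,436)[:2],interpolation=cv2.INTER_CUBIC)[:300] if 0 else cv2.resize(b[145:225,160:325],(800,300),interpolation=cv2.INTER_CUBIC)
cv2.imwrite("pics/crop1.png",np.vstack([np.hstack([c1,c2]),c3]))
E
```

```text
(no output)
```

View pics/crop1.png

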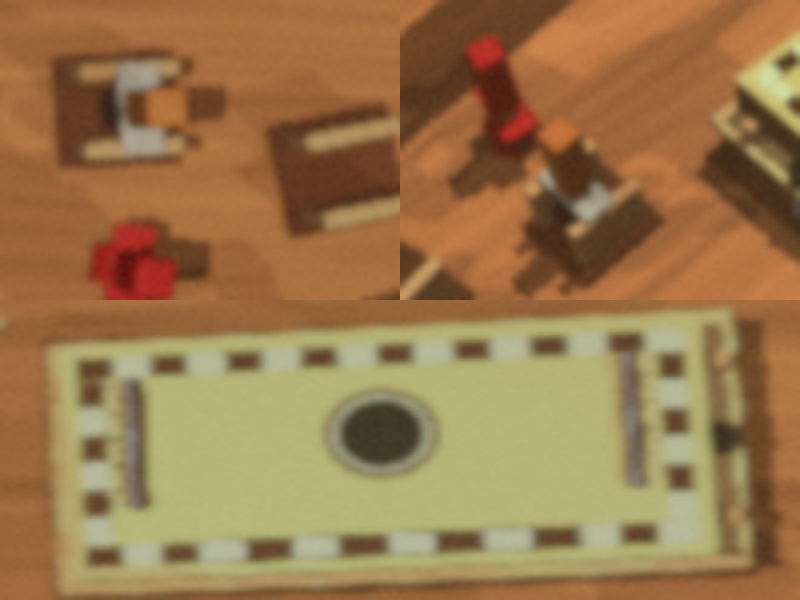

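The crop confirms it. The upper-left panel shows the stand with the steel plate and orange-brown handle, crop (130-190,105), which is top pixel (357-372,222). The red one is a separate object and the other stand is empty. The near row on the zither has alternating squares at crop row ~540. Now for helpers and closer wrist views.

```bash
cat > h.py <<'E'
from bench import ctrl
import cv2, numpy as np
np.set_printoptions(precision=4,suppress=True)
def R(yaw):  # tool down, tool x at yaw (rad) from world x
    c,s=np.cos(yaw),np.sin(yaw); return np.array([[c,s,0],[s,-c,0],[0,0,-1.]])
def campose(n,T=None):
    p=ctrl.camera_params(n)
    if n!="wrist": return p,p["pose"]
    if T is None:
        T=np.eye(4);T[:3,:3]=ctrl.current_eef_rot();T[:3,3]=ctrl.current_tool_pos()
    return p,T@p["T_tool_cam"]
def ray(p,P,uv):
    d=P[:3,:3]@np.array([(uv[0]-p["cx"])/p["fx"],-(uv[1]-p["cy"])/p["fy"],-1]); return P[:3,3],d/np.linalg.norm(d)
def on_z(r,z): return r[0]+r[1]*(z-r[0][2])/r[1][2]
def tri(rs):  # least-squares meeting point, residual
    A=sum(np.eye(3)-np.outer(d,d) for o,d in rs);b=sum((np.eye(3)-np.outer(d,d))@o for o,d in rs)
    x=np.linalg.solve(A,b); return x,max(np.linalg.norm((np.eye(3)-np.outer(d,d))@(x-o)) for o,d in rs)
def snap(name):
    p,P=campose("wrist"); im=ctrl.read_camera("wrist"); cv2.imwrite(f"pics/{name}.png",im); np.save(f"pics/{name}.npy",P); return im
E
python3 - <<'E'
from h import *
t=campose("top"); s=campose("scene")
for nm,uv,z in [("handle top",(370.5,222),.152),("plate",(359,222),.066),("base BL corner",(339.5,235.5),.01),("base TL",(339,209.5),.01),("red",(362,264),.14),("plane",(361,174),.03),("jar",(116,223),.085),("row L",(180.5,219),.065),("row R",(293,214),.09)]:
    print(nm,on_z(ray(*t,uv),z))
print(tri([ray(*t,(370,222)),ray(*s,(170,208))]))
for p in [[.37,-.33,.26],[.37,-.25,.3],[.37,.02,.3],[.37,-.15,.3]]:
    for y in (0,np.pi): print(p,y,ctrl.ik(np.array(p),R(y)))
E
```

```text
handle top [ 0.4853 -0.3672  0.152 ]
plate [ 0.4859 -0.3548  0.066 ]
base BL corner [ 0.4463 -0.3084  0.01  ]
base TL [ 0.5233 -0.3079  0.01  ]
red [ 0.373  -0.3453  0.14  ]
plane [ 0.6274 -0.3706  0.03  ]
jar [0.4817 0.3333 0.085 ]
row L [0.4935 0.1548 0.065 ]
row R [ 0.5078 -0.1648  0.09  ]
(array([ 0.4889, -0.3598,  0.1565]), np.float64(0.006064111532565805))
[0.37, -0.33, 0.26] 0 [-48.634   15.1217  91.0119  -0.      73.8664  41.366 ]
[0.37, -0.33, 0.26] 3.141592653589793 [ -48.634    15.1217   91.0119   -0.       73.8664 -138.634 ]
[0.37, -0.25, 0.3] 0 [-41.7161   8.7025  93.0732  -0.      78.2243  48.2839]
[0.37, -0.25, 0.3] 3.141592653589793 [ -41.7161    8.7025   93.0732   -0.       78.2243 -131.7161]
[0.37, 0.02, 0.3] 0 [ -6.162    1.6509 101.2077  -0.      77.1413  83.838 ]
[0.37, 0.02, 0.3] 3.141592653589793 [ -6.162    1.6509 101.2077  -0.      77.1413 -96.162 ]
[0.37, -0.15, 0.3] 0 [-30.6531   4.3634  98.2519  -0.      77.3847  59.3469]
[0.37, -0.15, 0.3] 3.141592653589793 [ -30.6531    4.3634   98.2519   -0.       77.3847 -120.6531]
```

```bash
python3 - <<'E'
from h import *
ims=[]
for i,(x,y) in enumerate([(.45,-.40),(.45,-.32),(.46,-.08),(.46,.02),(.46,.12)]):
    ctrl.goto(np.array([x,y,.26]),R(0)); ctrl.sleep(.3); ims.append(snap(f"w{i}"))
print(ctrl.current_t(),ctrl.current_contact_force())
sm=[cv2.resize(i,(400,300)) for i in ims[:4]]
cv2.imwrite("pics/wm.png",np.vstack([np.hstack(sm[:2]),np.hstack(sm[2:])]))
E
```

```text
5.55 [-1.1211 -0.4503 -0.0579]
```

View pics/wm.png

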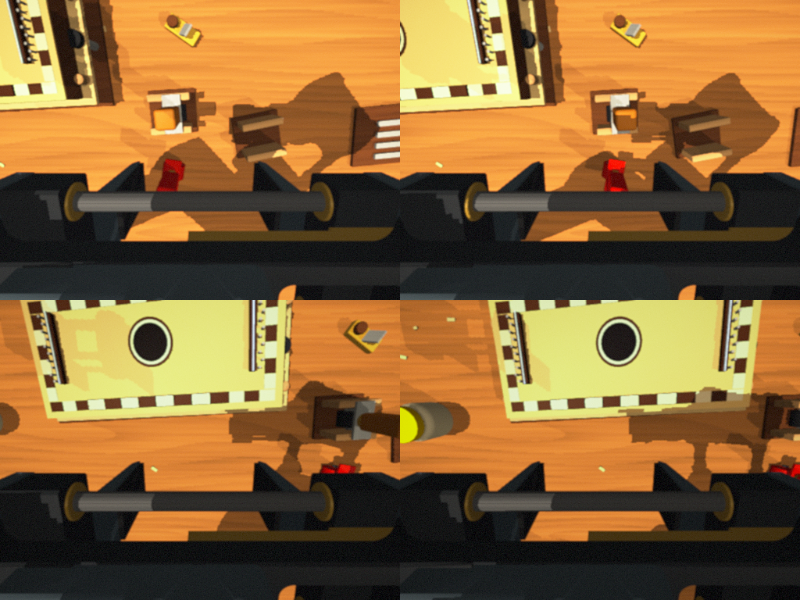

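```bash
python3 - <<'E'
import cv2, numpy as np
r=lambda n,y,x,h,w,W,H: cv2.resize(cv2.imread(f"pics/{n}.png")[y:y+h,x:x+w],(W,H),interpolation=cv2.INTER_CUBIC)
a=np.hstack([r("w0",105,175,75,100,400,300),r("w1",100,235,75,100,400,300)])
cv2.imwrite("pics/c2.png",np.vstack([a,r("w2",100,50,60,330,800,145),r("w3",100,130,60,330,800,145)]))
E
```

```text
(no output)
```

View pics/c2.png

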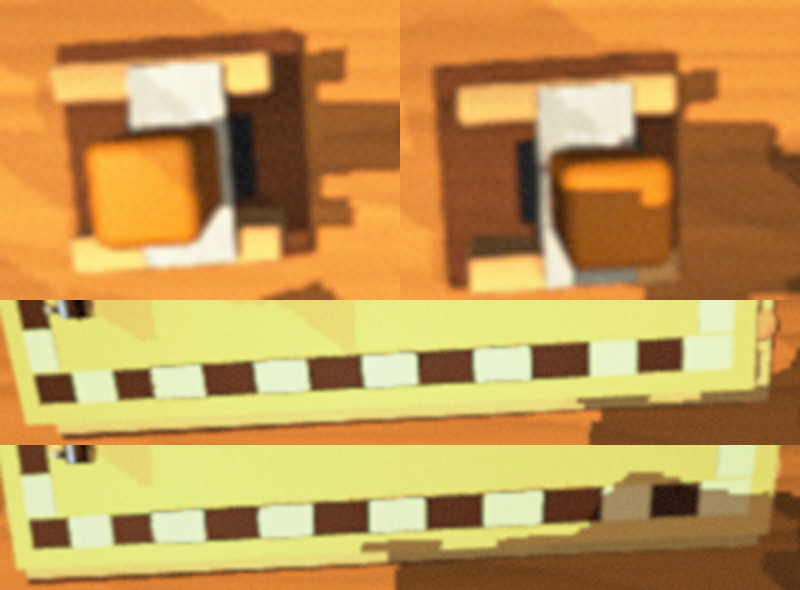

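The crops are clear. In the top panels, the handle's top face spans w0 crop (88-198,138-246) and w1 crop (562-672,157-266). The plate's corners are w0 (128,66), (222,63), (237,262), (143,267) and w1 (538,86), (634,82), (547,287).

In the strips, the squares from index 4 (pale) to 11 (dark) are wider than the rest. That gives 8 proud blocks, with dark ones at w2 crop x = 230, 337, 447 and 560. I'll measure by masks and triangulate.

```bash
cat > meas.py <<'E'
from h import *
p=ctrl.camera_params("wrist"); P=[np.load(f"pics/w{i}.npy") for i in range(5)]
f0=lambda c:(c[0]/4-.375+175,c[1]/4-.375+105); f1=lambda c:((c[0]-400)/4-.375+235,c[1]/4-.375+100)
print("handle top",tri([ray(p,P[0],f0((143.5,193))),ray(p,P[1],f1((618,211)))]))
for n,a,b in [("plateTL",(128,66),(538,86)),("plateTR",(222,63),(634,82)),("plateBL",(143,267),(547,287))]:
    print(n,tri([ray(p,P[0],f0(a)),ray(p,P[1],f1(b))]))
for n,a,b in [("base TL",(58,47),(435,68)),("base BR",(312,250),(676,276))]:
    print(n,tri([ray(p,P[0],f0(a)),ray(p,P[1],f1(b))]))
cs={}
for i,(y,x,h,w) in {2:(100,50,60,330),3:(100,130,60,330),4:(100,200,70,312)}.items():
    g=cv2.imread(f"pics/w{i}.png")[y:y+h,x:x+w]; r=g[:,:,2].astype(int); gr=g[:,:,1].astype(int)
    m=((gr<75)).astype(np.uint8)
    n,l,st,c=cv2.connectedComponentsWithStats(m,connectivity=4)
    cs[i]=sorted([(round(c[k][0]+x,2),round(c[k][1]+y,2),int(st[k][4]),int(st[k][2]),int(st[k][3])) for k in range(1,n) if 80<st[k][4]<600 and 10<st[k][2]<32 and 8<st[k][3]<22]); print(i,cs[i])
E
python3 meas.py
```

```text
handle top (array([ 0.4897, -0.3561,  0.1498]), np.float64(0.00037939464719396657))
plateTL (array([ 0.5205, -0.3397,  0.067 ]), np.float64(0.00012948272726135413))
plateTR (array([ 0.5215, -0.37  ,  0.0696]), np.float64(0.0002827945008528777))
plateBL (array([ 0.4569, -0.343 ,  0.0747]), np.float64(0.00013050610056149678))
base TL (array([ 0.527 , -0.3048,  0.0099]), np.float64(4.683676883783718e-05))
base BR (array([ 0.4496, -0.3978,  0.0039]), np.float64(0.0010344140697831617))
2 [(np.float64(63.25), np.float64(105.02), 104, 12, 12), (np.float64(72.52), np.float64(136.35), 138, 16, 11), (np.float64(104.64), np.float64(134.43), 129, 14, 10), (np.float64(144.03), np.float64(132.18), 221, 21, 13), (np.float64(187.87), np.float64(129.75), 236, 21, 13), (np.float64(233.22), np.float64(127.25), 246, 22, 13), (np.float64(280.43), np.float64(124.78), 268, 22, 13), (np.float64(321.72), np.float64(122.49), 191, 17, 12)]
3 [(np.float64(143.17), np.float64(104.94), 105, 11, 11), (np.float64(150.16), np.float64(136.22), 133, 15, 11), (np.float64(184.0), np.float64(134.5), 138, 15, 10), (np.float64(225.0), np.float64(131.99), 233, 21, 13), (np.float64(269.97), np.float64(129.57), 253, 21, 13), (np.float64(317.05), np.float64(127.16), 256, 21, 13), (np.float64(366.0), np.float64(124.63), 290, 23, 14), (np.float64(407.61), np.float64(122.57), 257, 20, 14)]
4 [(np.float64(223.05), np.float64(105.02), 102, 11, 11), (np.float64(227.89), np.float64(136.2), 128, 15, 11), (np.float64(263.14), np.float64(134.42), 149, 15, 11), (np.float64(305.53), np.float64(132.25), 252, 21, 14), (np.float64(352.13), np.float64(129.67), 269, 22, 13), (np.float64(400.73), np.float64(127.54), 310, 25, 14), (np.float64(450.89), np.float64(124.92), 328, 26, 15), (np.float64(493.94), np.float64(122.18), 279, 23, 15)]
```

```bash
cat >> meas.py <<'E'
print("---"); B=[]
for k in range(1,8):
    x,r=tri([ray(p,P[i],cs[i][k][:2]) for i in (2,3,4)]); B.append(x); print(k,x,r)
B=np.array(B)[2:6]
print(np.diff(B,axis=0),np.linalg.norm(np.diff(B,axis=0),axis=1))
d=B[3]-B[0]; print("yaw",np.arctan2(d[0],-d[1]),"slope",np.polyfit(B[:,1],B[:,2],1))
E
python3 meas.py | sed -n '/---/,$p'
```

```text
---
1 [0.5122 0.1531 0.0687] 9.063138248084935e-05
2 [0.5147 0.1079 0.0753] 0.00018358222322273923
3 [0.5177 0.0555 0.0812] 0.0003113659612059503
4 [ 0.5207 -0.      0.0864] 0.00017690295949699943
5 [ 0.5235 -0.0558  0.0925] 0.0004308876244601393
6 [ 0.5265 -0.1116  0.0978] 0.0003588790796654964
7 [ 0.5291 -0.1591  0.1003] 0.0002153763373413517
[[ 0.003  -0.0556  0.0052]
 [ 0.0028 -0.0557  0.0061]
 [ 0.0029 -0.0559  0.0053]] [0.0559 0.0561 0.0562]
yaw 0.05234756283592663 slope [-0.1001  0.0867]
```

The block tops lie on z = 0.0867 − 0.100·y with a 56 mm pitch between dark blocks (expected 56). At the middle they stand at 0.0895 m, against 65 + 20.5 + 4 = 89.5 mm expected. The handle top is at 0.150 m (expected 0.152). Grasp next.

```bash
python3 - <<'E'
from h import *
q=np.array([.489,-.3563,0])
ctrl.goto(q+[0,0,.20],R(.05)); ctrl.sleep(.2)
print("hit",ctrl.move_l(q+[0,0,.082],vel=.1,contact_N=6))
print(ctrl.current_tool_pos(),ctrl.current_contact_force())
ctrl.command_gripper(0.0); print(ctrl.current_grip_width(),ctrl.current_grasp_force(),ctrl.current_contact_force())
g=ctrl.current_tool_pos(); np.save("grasp.npy",g); print("grasp",g)
ctrl.move_l(g+[0,0,.12],vel=.12); ctrl.sleep(.3)
snap("l0"); print(ctrl.current_contact_force(),ctrl.current_wrist_torque(),ctrl.current_grip_width(),ctrl.current_t())
cv2.imwrite("pics/l0s.png",np.hstack([cv2.resize(ctrl.read_camera("scene")[130:280,90:290],(400,300)),cv2.resize(cv2.imread("pics/l0.png"),(400,300))]))
E
```

```text
hit False
[ 0.4893 -0.3566  0.0826] [0.3491 0.6704 0.3709]
0.3078271047940823 29.99770313501358 [ 1.1107  0.3329 -0.2199]
grasp [ 0.489  -0.3563  0.082 ]
[ 0.6141 -0.4755 -3.5264] [0.0317 0.0283 0.0511] 0.3023957593974705 11.3167
```

View pics/l0s.png

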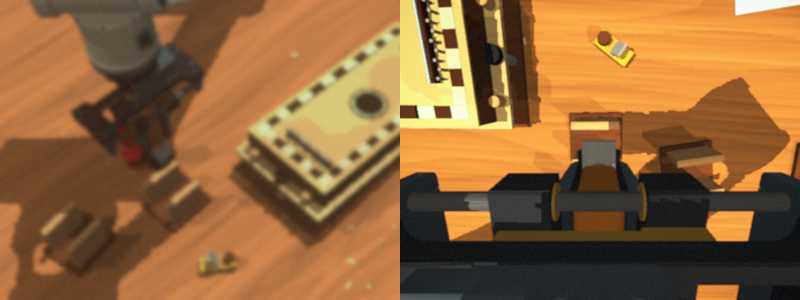

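The roller is held upright between the fingers, at about (600,170) in the right panel, and the stand is empty. Next I'll touch the tops of blocks 8 and 1 lightly to fix the height line.

```bash
cat >> h.py <<'E'
YAW=.0523
def row(y): return np.array([.5207-.0527*y,y])      # row centre line
def pos(n=5):
    return np.mean([ctrl.current_tool_pos() for _ in range(n)],0)
def fz(n=5): return np.mean([ctrl.current_contact_force() for _ in range(n)],0)
E
python3 - <<'E'
from h import *
zs=[]
for y in (-.1116,.0835):
    ze=.0867-.1*y+.068
    ctrl.goto(np.r_[row(y),ze+.07],R(YAW)); ctrl.move_l(np.r_[row(y),ze+.012],vel=.1); ctrl.sleep(.2)
    f0=fz(); hit=ctrl.move_l(np.r_[row(y),ze-.004],vel=.01,contact_N=5)
    ctrl.sleep(.15); z=pos(); f=fz(); print(y,hit,z,"expected",ze,"f0",f0,"f",f,ctrl.current_t()); zs.append((y,z[2]))
    ctrl.move_l(np.r_[row(y),z[2]+.006],vel=.03) if y>0 else ctrl.move_l(np.r_[row(y),z[2]+.05],vel=.1)
    ctrl.sleep(.1); np.save("touch.npy",zs); print(fz(),pos())
E
```

```text
-0.1116 True [ 0.5265 -0.1115  0.166 ] expected 0.16586 f0 [ 0.0845 -0.2156 -4.3333] f [-0.0913  0.5879  4.6864] 14.5333
[-0.7605  0.5797 -3.0585] [ 0.5261 -0.1114  0.2152]
0.0835 True [0.5163 0.0835 0.146 ] expected 0.14635 f0 [-0.1189  0.2102 -4.0453] f [ 0.1617 -0.5425  4.7344] 18.3083
[ 0.7421 -0.8321 -3.6028] [0.5162 0.0835 0.1519]
```

The touch heights agree with the vision to 0.3 mm. Pass 1 rolls at partial depth (1.8 mm), so the block edges don't drag hard.

```bash
cat >> h.py <<'E'
W=-3.7
def zline(y):
    (y8,z8),(y1,z1)=np.load("touch.npy"); return z1+(z8-z1)*(y-y1)/(y8-y1)
def roll(ys,depth,vel=.04,lim=27):
    log=[];off=0
    for y in ys:
        n=fz(3)[2]-W
        hit=ctrl.move_l(np.r_[row(y),zline(y)-depth+off],vel=vel,contact_N=max(4,lim-max(n,0)))
        f=fz(3); n=f[2]-W; log.append((round(y,3),round(n,1),round(float(f[1]),1),int(hit)))
        if hit or n>24:
            off+=.0004 if not hit else .0008
            if n>24: ctrl.move_l(np.r_[row(ctrl.current_tool_pos()[1]),zline(ctrl.current_tool_pos()[1])-depth+off],vel=.02)
    return log,off
E
python3 - <<'E'
from h import *
y=.088
ctrl.move_l(np.r_[row(y),zline(y)+.003],vel=.03); ctrl.sleep(.1)
print(ctrl.move_l(np.r_[row(y),zline(y)-.0018],vel=.012,contact_N=24),fz(),pos(),zline(y)-.0018)
log,off=roll(np.arange(.078,-.1135,-.01),.0018)
for l in log: print(*l)
print(off,ctrl.current_t(),pos(),zline(pos()[1]),ctrl.current_grip_width(),ctrl.current_grasp_force(),ctrl.current_wrist_torque())
E
```

```text
False [-1.4188  1.3197  3.8788] [0.5163 0.0881 0.144 ] 0.1437090408684667
0.078 10.4 4.0 0
0.068 12.4 1.1 0
0.058 12.4 0.5 0
0.048 12.5 3.7 0
0.038 12.8 0.0 0
0.028 11.8 1.4 0
0.018 12.2 2.5 0
0.008 11.9 0.3 0
-0.002 12.1 0.9 0
-0.012 13.0 1.2 0
-0.022 12.6 0.9 0
-0.032 11.3 0.8 0
-0.042 12.3 0.9 0
-0.052 11.9 0.0 0
-0.062 11.9 2.2 0
-0.072 12.4 0.7 0
-0.082 12.4 0.8 0
-0.092 12.1 3.2 0
-0.102 13.6 0.7 0
-0.112 12.3 1.3 0
0 27.7667 [ 0.5273 -0.1124  0.1648] 0.16607969600755434 0.30657588699721017 29.996334314346313 [0.182 0.077 0.063]
```

```bash
python3 - <<'E'
from h import *
y=-.112
print(ctrl.move_l(np.r_[row(y),zline(y)-.0034],vel=.012,contact_N=13),fz())
log,off=roll(np.arange(-.102,.0895,.01),.0034)
for l in log: print(*l)
print(off,ctrl.current_t(),pos(),zline(pos()[1])-pos()[2],ctrl.current_grip_width())
E
```

```text
False [0.4253 0.6058 5.6839]
-0.102 11.2 -0.8 0
-0.092 12.5 1.7 0
-0.082 11.7 1.4 0
-0.072 14.3 0.0 0
-0.062 12.6 1.2 0
-0.052 12.0 1.6 0
-0.042 13.8 -0.7 0
-0.032 13.2 0.4 0
-0.022 12.7 2.1 0
-0.012 13.2 0.9 0
-0.002 12.8 1.4 0
0.008 11.5 0.9 0
0.018 13.4 0.8 0
0.028 12.9 0.8 0
0.038 13.2 -1.7 0
0.048 12.5 1.9 0
0.058 12.6 1.2 0
0.068 13.7 0.2 0
0.078 14.0 2.1 0
0.088 13.1 2.0 0
0 36.05 [0.5166 0.0883 0.1427] 0.0027763987286544556 0.30346933362624207
```

```bash
python3 - <<'E'
from h import *
y=.088;d=.0034
for k in range(12):
    n=fz(5)[2]-W
    if n>17: break
    d+=.0003; ctrl.move_l(np.r_[row(y),zline(y)-d],vel=.01,contact_N=max(4,27-n)); ctrl.sleep(.03)
print("pressed",d,n,zline(y)-pos()[2])
for y in np.arange(.078,-.1135,-.01):
    n=fz(4)[2]-W
    hit=ctrl.move_l(np.r_[row(y),zline(y)-d],vel=.035,contact_N=max(4,28-n))
    f=fz(4);n=f[2]-W; print(round(y,3),round(n,1),int(hit),round(d*1e3,2),round((zline(y)-pos()[2])*1e3,2))
    d=min(d+np.clip(.00004*(18-n),-.0006,.0002),.0062)
    if n>23: ctrl.move_l(np.r_[row(y),zline(y)-d],vel=.02)
print(ctrl.current_t(),ctrl.current_grip_width())
E
```

```text
pressed 0.0036999999999999997 18.859563444718056 0.002894306627591131
0.078 18.5 0 3.7 2.9
0.068 17.4 0 3.68 2.92
0.058 16.3 0 3.7 2.93
0.048 16.6 0 3.77 3.0
0.038 16.8 0 3.83 3.03
0.028 18.4 0 3.88 3.05
0.018 15.8 0 3.86 3.09
0.008 17.0 0 3.95 3.13
-0.002 17.3 0 3.99 3.14
-0.012 16.4 0 4.01 3.17
-0.022 16.5 0 4.08 3.23
-0.032 17.0 0 4.13 3.27
-0.042 17.4 0 4.18 3.29
-0.052 16.9 0 4.2 3.32
-0.062 16.7 0 4.24 3.38
-0.072 17.0 0 4.29 3.42
-0.082 17.2 0 4.33 3.41
-0.092 16.6 0 4.37 3.44
-0.102 17.0 0 4.42 3.49
-0.112 15.6 0 4.46 3.53
45.0583 0.30494126690772644
```

A steady force of 16-18 N, above the 13 N sinking force, with no further sinking means every block is at the stop. Now to hang the roller back.

```bash
python3 - <<'E'
from h import *
g=np.load("grasp.npy"); p=pos()
ctrl.move_l(p+[0,0,.07],vel=.12)
ctrl.goto(g+[0,0,.12],R(.05)); ctrl.sleep(.2)
im=snap("r0"); print(pos(),g,fz(),ctrl.current_t())
ctrl.move_l(g+[0,0,.065],vel=.1,contact_N=8)
h=ctrl.move_l(g+[0,0,.006],vel=.06,contact_N=8); print("early hit",h,pos(),fz())
if not h:
    h=ctrl.move_l(g+[0,0,-.003],vel=.012,contact_N=5); print("seat",h,pos(),fz(),ctrl.current_t())
s=ctrl.read_camera("scene"); w=snap("r1")
cv2.imwrite("pics/r.png",np.vstack([np.hstack([cv2.resize(s[170:260,120:240],(400,300)),cv2.resize(w,(400,300))]),cv2.resize(im[60:210,50:450],(800,300))]))
E
```

```text
[ 0.4894 -0.3554  0.2022] [ 0.489  -0.3563  0.082 ] [-0.2093 -0.5674 -4.9041] 47.025
early hit False [ 0.4892 -0.3565  0.0884] [ 1.0158 -0.2145 -3.372 ]
seat True [ 0.489  -0.3563  0.0819] [-0.4553  0.7545  7.1246] 49.4
```

View pics/r.png

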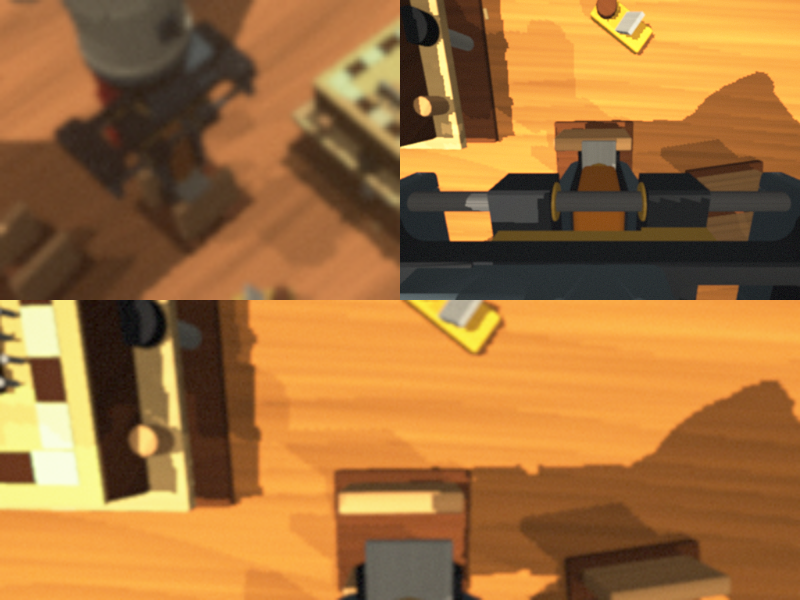

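The roller's plate bears on the wall tops: contact came at TCP z = 0.0819, the same as at the grasp. The plate sits over the stand at (600,150) in the upper-right panel. Release and check.

```bash
python3 - <<'E'
from h import *
ctrl.command_gripper(1.0); p=pos()
ctrl.move_l(p+[0,0,.12],vel=.12)
ctrl.goto(np.array([.45,-.32,.26]),R(0)); ctrl.sleep(.3); a=snap("e1")
ctrl.goto(np.array([.46,.02,.26]),R(0)); ctrl.sleep(.2); b=snap("e3")
g=b[100:160,130:460,1]; n,l,st,c=cv2.connectedComponentsWithStats((g<75).astype(np.uint8),connectivity=4)
print(sorted((round(c[k][0]+130,1),round(c[k][1]+100,1),int(st[k][4]),int(st[k][2]),int(st[k][3])) for k in range(1,n) if 80<st[k][4]<600 and 10<st[k][2]<32 and 8<st[k][3]<22))
o=cv2.imread("pics/w1.png"); z=lambda i:cv2.resize(i[100:175,235:335],(400,300))
y=lambda i:cv2.resize(i[100:160,130:460],(800,145))
cv2.imwrite("pics/e.png",np.vstack([np.hstack([z(o),z(a)]),y(cv2.imread("pics/w3.png")),y(b)])); print(ctrl.current_t(),fz(),ctrl.current_grip_width())
E
```

```text
[(np.float64(143.2), np.float64(105.0), 105, 11, 11), (np.float64(150.1), np.float64(136.4), 134, 15, 10), (np.float64(184.4), np.float64(134.4), 147, 16, 11), (np.float64(225.5), np.float64(132.3), 218, 20, 12), (np.float64(270.2), np.float64(129.8), 241, 21, 13), (np.float64(316.6), np.float64(127.4), 264, 22, 13), (np.float64(365.1), np.float64(124.9), 292, 24, 13), (np.float64(407.6), np.float64(122.7), 260, 20, 15)]
54.0 [ 0.1278 -0.093  -0.1563] 1.000126718009318
```

View pics/e.png

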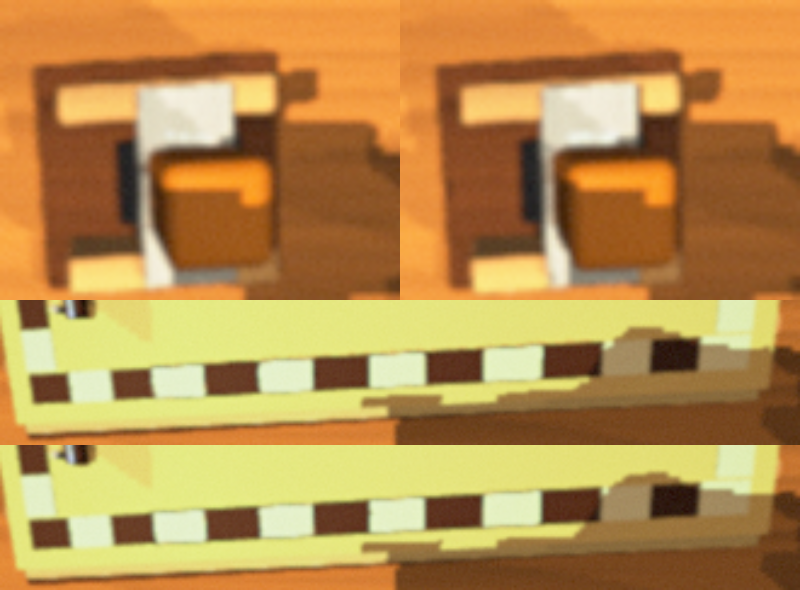

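The roller hangs just as at the start (top panels match) and the gripper is clear. The row's dark squares have shifted toward the image centre by a fitted 3.4 mm of sinking, which fits seated blocks. Handing in.

```bash
python3 -c "
from bench import ctrl
print(ctrl.sign_off())"
```

```text
the job is handed in; nothing more can be done
None
```

I handed the job in at about 54 s: all eight blocks should be flush (the final pass held a steady 16–18 N, above the 13 N sinking force), and the roller hangs upright and released in its own stand; the sign-off gave no verdict.

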